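# Clip the mallets into the mallet chest

## Robot

A 6-joint arm with a two-finger parallel gripper is mounted at the origin on the work surface. World frame = base frame: x ahead of the robot, y to its left, z up, the work surface at z = 0. Lengths are in mm, angles in degrees, forces in N, time in s.
With the tool pointing down it reaches from about 300 to 850 mm from the base axis. Payload 4.2 kg.
Tool frame: the origin (TCP) lies between the finger pads; the fingertips stand 22 mm ahead of it and the grasp point (between the pads) lies 3 mm ahead of it; z points along the fingers, y is the direction in which the jaws open and shut (so a half turn about z gives the same grasp; the last joint's range is limited). The gripper opens to 91 mm and grips with 3 to 60 N. Pads are 32 mm wide; open, the fingers measure 118 mm over their backs; the gripper's body (76 mm by 178 mm) begins 60 mm behind the grasp point.
Start: joints at [62.166, 18.312, 89.639, -0, 72.044, -1.146], TCP at [258.258, 513.754, 235.976] pointing down, gripper open.
Joint ranges: [-177.97, 177.97], [-48.28, 115.42], [12.27, 149.76], [-77.06, 257.06], [2.81, 150.46], [-146.56, 146.56]. Speed limits (degrees/s): [147.25, 147.25, 180, 180, 180, 180].

## Interface

Orientations are given as [roll, pitch, yaw] about the fixed x, y, z axes, in that order (R = Rz(yaw) Ry(pitch) Rx(roll)).
In Python, from workcell import telemetry, cams, env gives the robot as it stands.
- The arm moves only by the shell command python3 -m inch 'ROWS' [FORCE]. ROWS is JSON, a list of rows, each an object of numbers: "x", "y", "z": the shift along the tool's x, y, z in cm; "yaw": the turn about the tool's z in units of 5 degrees (1.0 is 5 degrees); "gripper": the gripper's target within -1 to 1 (fully open at 1, half-way at 0, shut at -1). A call has 1 to 12 rows; each row shifts and turns the commanded pose from where the row before left it, along the tool's axes as they then stand; what a row does not reach is not made up. A row lasts 1/12 s, in which the tool goes at most 41.7 mm and 7.16 degrees, less where a joint would pass 70% of its speed; a pose out of reach is approached as far as the arm can. A call is refused whole if a number of a shift passes 4.17 or a number of a turn 1, either way. A call with a gripper value outside its range is refused whole. The fingers move at their own pace and stop on an object; FORCE is the grip in N (left out, the last holds). Time passes only in rows, so rows that do not move let the fingers close. It gives the time, the measured TCP pose, the force and the opening at its end, in the units of the state.
- telemetry.state(): the state, without advancing time (a new reading comes with each control period).
- cams.grab_frame(name): name is "scene" or "side" or "wrist"; returns a dict with "pixels" (400x640x3 uint8, red, green, blue), "mtx" (3x3 intrinsics, pixels), "rvec" (rotation vector, rad) and "tvec" (3), from world to camera coordinates, as OpenCV has them. Camera axes: x right, y down, z forward; pixel columns grow to the right and rows downward; lengths in mm; the calibration is good to about 2 mm. A picture is of the moment at which its call begins. There is no depth.
- env.job_done(): hands the job in, once; it reports no verdict.
The state is a dict: "time_s": time; "qpos": joint angles; "qvel": joint speeds; "effort": joint torques, N m; "ee_pos": TCP position; "ee_rot": TCP orientation; "force": force on the tool from outside, world axes, zero at the start; "torque": the same for the moment, N m; "gripper_width": finger opening in mm.
Only numpy, scipy, OpenCV 4.12 (cv2) and the standard library are available. Lean on these libraries where they do the work, as an engineer would, in place of code of your own. Each camera call takes 0.05 s, during which the arm holds its last target. There are 200 camera calls.

## Task

Slide the clear lid panel that covers the clip insert fully past its neighbour, then snap the two mallets from the rest into the free spring clips, pressed fully home in both clips with their heads pointing away from the robot like the one already there: the big-headed mallet in the pair of clips nearest the chest's end wall, the small-headed one in the pair nearest the chest's middle. Leave the chest open, and leave the disc-headed mallet in the middle clips and everything else on the table alone.

Things in the scene. Friction and masses are not known exactly. Their poses are not given: they have to be found in the camera images.
- chest: wooden mallet chest fixed to the table, 300 (x) x 460 (y) mm, rim 72 mm high, end walls 8 mm thick, floor 6 mm. Origin: centre of the underside; x away from the robot. One half holds the clip insert, the other a tray of small percussion (which is drawn). Two clear lid panels, 282 (x) x 228 (y) mm, cover a half each and run along y on a double track, the left one above
- lid_left (a joint): travel of the left (+y) lid panel: 0 = over the left half, 0.205 m (stop) = slid along -y right over the other panel. Upper track, panel 66 to 71 mm above the table. About 1.5 N moves it; it stays where left. Starts up to 20 mm open
- lid_right (a joint): travel of the right (-y) lid panel: 0 = over the right half, 0.205 m (stop) = slid along +y beneath the other panel. Lower track, panel 58 to 63 mm above the table. About 1.5 N moves it; it stays where left. Starts up to 20 mm open
- lid_left_handle (a point): centre of the top of the left panel's black grip, a bar 36 (x) x 14 (y) mm standing on the panel near its outer front corner, 98 mm above the table, 27 mm above its panel; with the lid at 0 it lies 218 mm along y from the chest's middle
- lid_right_handle (a point): the same for the right panel: bar 36 x 14 mm, top 98 mm above the table, 35 mm above its own panel. At full travel it comes within 7 mm of the upper panel's edge, so keep fingertips more than 73 mm above the table; with the lid at 0 it lies 218 mm along -y from the chest's middle
- lid_left_mid (a point): centre of the left lid panel
- lid_right_mid (a point): centre of the right lid panel
- rack: clip insert on the chest's floor, 123 mm left or right of the chest's middle, axes parallel to the chest's; origin: centre of its underside. Board 130 x 165 x 3 mm, two cross bars at x = -45 and 45 mm (18 mm wide, 19 high), each with three steel spring clips at y = 52, 0, -52 mm. A mallet lies along x in two clips of equal y
- clip_left (a point): left (+y) pair of clips: a point on a seated shaft's axis midway between both clips, 32 mm above the table. Each clip (14 mm long) opens upwards: two sprung jaws with round lips 11 mm apart, tops 11 mm above this point. A level shaft pressed straight down snaps beneath the lips: 10 to 15 N seats both clips. One only laid on top stays over 8 mm too high
- clip_mid (a point): the same point of the middle pair of clips
- clip_right (a point): the same point of the right (-y) pair of clips
- mallet_big: mallet: pale wooden shaft 14 mm thick, 205 mm long, grey felt head the largest, a rounded drum 42 mm across, 45 long. Origin on the shaft's axis 130 mm from the butt end, 70 mm before the head, near the balance: the place to grip. x axis along the shaft towards the head. Starts level on the rest, axis 27 mm above the table, in either of its two places
- mallet_big_head (a point): centre of the large head, 92 mm from the mallet's origin
- mallet_small: mallet: pale wooden shaft 14 mm thick, 205 mm long, grey felt head small, 25 mm across, 36 long. Origin on the shaft's axis 130 mm from the butt end, 70 mm before the head, near the balance: the place to grip. x axis along the shaft towards the head. Starts level on the rest, axis 27 mm above the table, in either of its two places
- mallet_small_head (a point): centre of the small head, 88 mm from the mallet's origin
- mallet_flat: mallet: pale wooden shaft 14 mm thick, 205 mm long, grey felt head a flat disc 36 mm across, 24 thick. Origin on the shaft's axis 130 mm from the butt end, 70 mm before the head, near the balance: the place to grip. x axis along the shaft towards the head. Already in the middle clips, head away from the robot: leave it
- rest: wooden rest fixed to the table, 150 x 160 mm: two cross bars 110 mm apart (94 mm free between them over a 4 mm board) with open notches 19 mm wide, 9 mm deep at y = 45 and -45 mm, carrying the two mallets along its x axis; origin: centre of the underside
- bowl: bystander: brass singing bowl, 120 across, 55 high (mm); origin at its underside's centre
- woodblock: bystander: wood block, 50 x 110 x 36 high (mm); origin at its underside's centre
- metronome: bystander: black electronic metronome, 65 x 105 x 26 high (mm); origin at its underside's centre
Not all that is in view belongs to the job. Leave any red look-alike of the mallet_big alone.

How it is judged (in metres and radians):
On the way:
1. the clip insert is uncovered: both lid panels are over the other half of the chest ((y of lid_left_mid in the frame of rack above 0.2 m or y of lid_left_mid in the frame of rack below -0.2 m) and (y of lid_right_mid in the frame of rack above 0.2 m or y of lid_right_mid in the frame of rack below -0.2 m)), for 0.2 s.
At the end, for the whole second after the job is handed in: Both lid centres 200 mm or more from the insert's centre; big head in the clips by the end wall, small by the chest's middle, disc in the middle pair (15 mm of its start); each shaft within 5 mm sideways, 3 mm in height, 22 mm lengthwise, 0.06 rad of seated, head away from the robot, at rest (all of step 1 and distance of mallet_flat from where it was at the start of the episode below 0.015 m and z of mallet_flat in the frame of clip_mid between -0.003 and 0.003 m and ((y of rack in the frame of chest above 0 m and (y of mallet_big in the frame of clip_left between -0.005 and 0.005 m and z of mallet_big in the frame of clip_left between -0.003 and 0.003 m and x of mallet_big in the frame of clip_left between -0.022 and 0.022 m and angle between the x axis of mallet_big and the x axis of rack, either way round below 0.06 rad and x of mallet_big_head in the frame of rack above 0.04 m and linear speed of mallet_big below 0.02 m/s) and (y of mallet_small in the frame of clip_right between -0.005 and 0.005 m and z of mallet_small in the frame of clip_right between -0.003 and 0.003 m and x of mallet_small in the frame of clip_right between -0.022 and 0.022 m and angle between the x axis of mallet_small and the x axis of rack, either way round below 0.06 rad and x of mallet_small_head in the frame of rack above 0.04 m and linear speed of mallet_small below 0.02 m/s)) or (y of rack in the frame of chest below 0 m and (y of mallet_big in the frame of clip_right between -0.005 and 0.005 m and z of mallet_big in the frame of clip_right between -0.003 and 0.003 m and x of mallet_big in the frame of clip_right between -0.022 and 0.022 m and angle between the x axis of mallet_big and the x axis of rack, either way round below 0.06 rad and x of mallet_big_head in the frame of rack above 0.04 m and linear speed of mallet_big below 0.02 m/s) and (y of mallet_small in the frame of clip_left between -0.005 and 0.005 m and z of mallet_small in the frame of clip_left between -0.003 and 0.003 m and x of mallet_small in the frame of clip_left between -0.022 and 0.022 m and angle between the x axis of mallet_small and the x axis of rack, either way round below 0.06 rad and x of mallet_small_head in the frame of rack above 0.04 m and linear speed of mallet_small below 0.02 m/s)))); the robot touches nothing.
It fails at once if a bystander is displaced by more than 30 mm (distance of any of bowl, woodblock, metronome from where it was at the start of the episode above 0.03 m).
It fails at once if the disc-headed mallet is pulled out of its clips or moved by more than 15 mm (distance of mallet_flat from where it was at the start of the episode above 0.015 m).
It also fails if it takes over 72 s, if anything falls off the work surface, if the arm or the gripper's body presses on something with over 40 N, if the wrist force passes 120 N, or if a joint passes its speed limit or range.

## Working session

There is one attempt and no reset: what is moved stays moved. The work goes in short steps, Python scripts to look and compute and a shell command to move; the robot and the scene stay as the last step left them, time stands still between calls to the robot, and variables do not carry over. Pictures are saved under pics/ and viewed, about 8 in all and at most 12, crops included, and the job is handed in when it is done.

```bash
ls; mkdir -p pics
cat > h.py <<'E'
import numpy as np, cv2
from workcell import telemetry, cams, env
def grab(n,save=None):
    f=cams.grab_frame(n)
    if save: cv2.imwrite('pics/'+save,f['pixels'][:,:,::-1])
    return f
def ray(f,uv):
    K=np.array(f['mtx'],float);R=cv2.Rodrigues(np.array(f['rvec'],float))[0];t=np.array(f['tvec'],float).ravel()
    d=R.T@np.linalg.inv(K)@np.array([uv[0],uv[1],1.]);return -R.T@t,d/np.linalg.norm(d)
def plane(f,uv,z):
    c,d=ray(f,uv);return c+d*(z-c[2])/d[2]
def tri(pairs):
    A=np.zeros((3,3));b=np.zeros(3)
    for f,uv in pairs:
        c,d=ray(f,uv);P=np.eye(3)-np.outer(d,d);A+=P;b+=P@c
    return np.linalg.solve(A,b)
def proj(f,P):
    return cv2.projectPoints(np.array(P,float).reshape(-1,3),np.array(f['rvec'],float),np.array(f['tvec'],float),np.array(f['mtx'],float),None)[0].reshape(-1,2)
E
python3 - <<'E'
from h import *
import pickle
fs={}
for n in ('scene','side','wrist'):
    fs[n]=grab(n,n+'0.png'); f=fs[n]; print(n,ray(f,(320,200)))
pickle.dump(fs,open('f0.pkl','wb'))
s=cv2.imread('pics/scene0.png');w=cv2.imread('pics/side0.png')
print(telemetry.state())
E
```

```text
pics
scene (array([1354.79752194, -201.61248987, 1282.19736425]), array([-0.54530499,  0.19646135, -0.81488981]))
side (array([-201.28174498, -894.75794058, 1091.71393039]), array([ 0.47481212,  0.61174509, -0.63270957]))
wrist (array([188.90183918, 548.0741092 , 383.66496071]), array([ 0.25696157, -0.12366902, -0.95847625]))
{'time_s': 0.15, 'qpos': array([ 6.21665570e+01,  1.83414731e+01,  8.96894363e+01, -1.04977229e-05,
        7.20426957e+01, -1.14471951e+00]), 'qvel': array([-0.08402122, -0.09513448, -0.20589589, -0.04023998, -0.05274863,
        0.01623765]), 'effort': array([-2.61982577e-04, -4.12773621e+01, -2.32154828e+01,  7.27737579e-02,
        4.33259318e-02, -1.08005686e-04]), 'ee_pos': array([258.08734839, 513.44469161, 235.33716794]), 'ee_rot': array([-1.79926409e+02, -1.46048601e-03,  1.53311279e+02]), 'force': array([-0.18300379,  0.13761156, -0.48604267]), 'torque': array([ 0.07005084, -0.00326197, -0.0297535 ]), 'gripper_width': 90.87825464252721}
```

View pics/scene0.png

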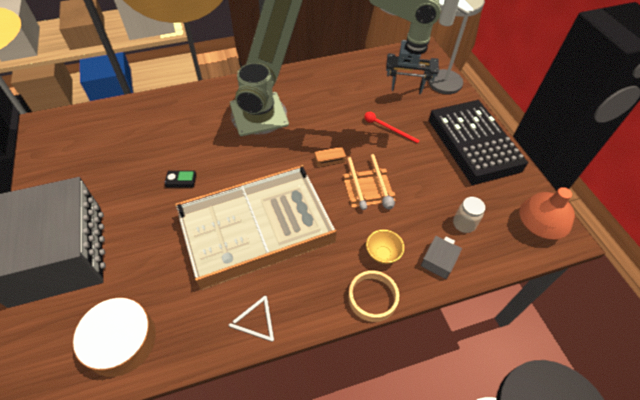

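View pics/side0.png

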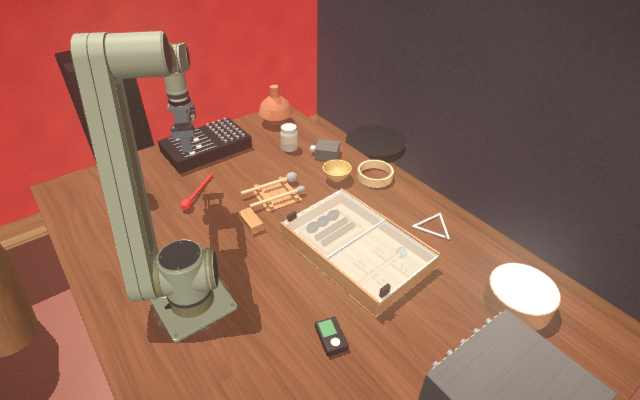

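Scene view: the rack half is image left, so −y. The right lid's grip is at side (384,290) and the left lid's at (291,217). Both mallets lie on the rest with heads away from the robot: big at scene (388,203), small at (362,205). Next, rough positions.

Run:
```python
from h import *
import pickle
fs=pickle.load(open('f0.pkl','rb'));a,b=fs['scene'],fs['side']
np.set_printoptions(precision=1,suppress=True)
# black grips in side view
g=cv2.cvtColor(b['pixels'],cv2.COLOR_RGB2HSV)
for c in ((384,290),(291,217)):
    m=np.zeros(g.shape[:2],np.uint8);m[c[1]-14:c[1]+14,c[0]-14:c[0]+14]=(g[c[1]-14:c[1]+14,c[0]-14:c[0]+14,2]<60)*255
    n,l,st,ce=cv2.connectedComponentsWithStats(m);i=1+np.argmax(st[1:,4]);print('grip',st[i],ce[i],plane(b,ce[i],90))
print('big',tri([(a,(388,203)),(b,(292,178))]));print('small',tri([(a,(362,205)),(b,(301,189))]))
for n,uv in dict(nl=(178,207),nr=(325,170),fr=(333,231),fl=(196,277)).items(): print(n,plane(a,uv,72))
for n,uv in dict(butt_b=(374,157),butt_s=(350,158)).items(): print(n,plane(a,uv,27))
print('red',plane(a,(370,117),25),plane(a,(417,140),10))
for n,uv in dict(disc_head_a=(228,257)).items(): print(n,plane(a,uv,32))
print(plane(b,(401,253),32))
```

```text
Traceback (most recent call last):
ValueError: attempt to get argmax of an empty sequence
```

Run:
```python
from h import *
import pickle
fs=pickle.load(open('f0.pkl','rb'));a,b=fs['scene'],fs['side']
np.set_printoptions(precision=1,suppress=True)
g=cv2.cvtColor(b['pixels'],cv2.COLOR_RGB2HSV)
for c in ((384,290),(291,217)):
    p=g[c[1]-14:c[1]+14,c[0]-14:c[0]+14,2].copy()
    m=(p<p.min()+35).astype(np.uint8)
    n,l,st,ce=cv2.connectedComponentsWithStats(m);i=1+np.argmax(st[1:,4]);u=ce[i]+np.array(c)-14;print('grip',p.min(),st[i],u,plane(b,u,90))
print('big',tri([(a,(388,203)),(b,(292,178))]));print('small',tri([(a,(362,205)),(b,(301,189))]))
for n,uv in dict(nl=(178,207),nr=(325,170),fr=(333,231),fl=(196,277)).items(): print(n,plane(a,uv,72))
for n,uv in dict(butt_b=(374,157),butt_s=(350,158)).items(): print(n,plane(a,uv,27))
print('red',plane(a,(370,117),25),plane(a,(417,140),10))
print('disc',tri([(a,(228,257)),(b,(401,253))]))
```

```text
grip 103 [ 9  8 11 14 91] [384.2 290.4] [ 448.5 -368.8   90. ]
grip 103 [10  9 10 10 62] [291.2 216.2] [415.6  62.5  90. ]
big [595.2 325.   22.5]
small [578.3 234.3  27.6]
nl [ 433.6 -371.7   72. ]
nr [425.4 147.6  72. ]
fr [673.7  92.4  72. ]
fl [ 705.3 -352.2   72. ]
butt_b [384.7 358.2  27. ]
butt_s [362.9 269.4  27. ]
red [177.7 425.1  25. ] [338.5 562.7  10. ]
disc [ 644.  -252.    28.8]
```

```bash
cat >> h.py <<'E'
def go(x,y,z,yaw,s=None):
    "turn (5deg units, tool z) then shifts in tool axes (cm), from the measured pose"
    s=s or telemetry.state();d=np.array([x,y,z])-s['ee_pos'];t=(yaw-s['ee_rot'][2]+180)%360-180
    c,n=np.cos(np.radians(yaw)),np.sin(np.radians(yaw))
    print('turn %.2f | x %.2f y %.2f z %.2f cm'%(-t/5,(d[0]*c+d[1]*n)/10,(d[0]*n-d[1]*c)/10,-d[2]/10))
E
python3 -m inch '[{"yaw":-1},{"yaw":-1},{"yaw":-1},{"yaw":-1},{"yaw":-1},{"yaw":-1},{"yaw":-0.2}]'
python3 -c "
from h import *
go(448,-340,170,184.4)"
```

```text
turn -6.22 | x -12.39 y -86.55 z 6.53 cminvalid input
```

```bash
python3 -m inch '[{"x":0,"y":0,"z":0,"yaw":-1,"gripper":1},{"x":0,"y":0,"z":0,"yaw":-1,"gripper":1}]'; echo; python3 -m inch --help | head -20
```

```text
time_s: 0.32
ee_pos: [258.1, 513.6, 235.6]
ee_rot: [-180.0, -0.0, 163.6]
force: [0.2, -0.2, 0.2]
gripper_width: 91.2
invalid input: not JSON, or not a number
```

```bash
python3 -m inch '[{"x":0,"y":-3,"z":0,"yaw":-1,"gripper":1},{"x":0,"y":-4,"z":0,"yaw":-1,"gripper":1},{"x":0,"y":-4,"z":0,"yaw":-1,"gripper":1},{"x":0,"y":-4,"z":0,"yaw":-1,"gripper":1},{"x":-0.6,"y":-4,"z":0,"yaw":-0.2,"gripper":1},{"x":-0.6,"y":-4,"z":0,"yaw":0,"gripper":1},{"x":-0.6,"y":-4,"z":0,"yaw":0,"gripper":1},{"x":-0.6,"y":-4,"z":0,"yaw":0,"gripper":1},{"x":-0.6,"y":-4,"z":0,"yaw":0,"gripper":1},{"x":-0.6,"y":-4,"z":0,"yaw":0,"gripper":1},{"x":-0.6,"y":-4,"z":0,"yaw":0,"gripper":1},{"x":-0.6,"y":-4,"z":0,"yaw":0,"gripper":1}]'
python3 -c "
from h import *
go(448,-340,170,184.4)"
```

```text
time_s: 1.32
ee_pos: [306.5, 48.7, 236.1]
ee_rot: [180.0, 0.1, -175.7]
force: [1.2, -0.1, -0.3]
gripper_width: 91.2
turn -0.01 | x -11.12 y -39.84 z 6.61 cm
```

```bash
python3 -m inch '[{"x":-1,"y":-3.6,"z":0,"yaw":0,"gripper":1},{"x":-1,"y":-3.6,"z":0,"yaw":0,"gripper":1},{"x":-1,"y":-3.6,"z":0,"yaw":0,"gripper":1},{"x":-1,"y":-3.6,"z":0,"yaw":0,"gripper":1},{"x":-1,"y":-3.6,"z":0,"yaw":0,"gripper":1},{"x":-1,"y":-3.6,"z":0,"yaw":0,"gripper":1},{"x":-1,"y":-3.6,"z":0,"yaw":0,"gripper":1},{"x":-1,"y":-3.6,"z":0,"yaw":0,"gripper":1},{"x":-1,"y":-3.6,"z":0.5,"yaw":0,"gripper":1},{"x":-1,"y":-3.6,"z":2,"yaw":0,"gripper":1},{"x":-1,"y":-3.6,"z":2,"yaw":0,"gripper":1},{"x":0,"y":0,"z":0,"yaw":0,"gripper":1}]'
python3 -c "
from h import *
import pickle
f=grab('wrist','w1.png');pickle.dump(f,open('f1.pkl','wb'))"
```

```text
time_s: 2.32
ee_pos: [446.3, -339.4, 186.6]
ee_rot: [179.9, -0.2, -175.9]
force: [-0.1, 0.1, -0.4]
gripper_width: 91.3
```

View pics/w1.png

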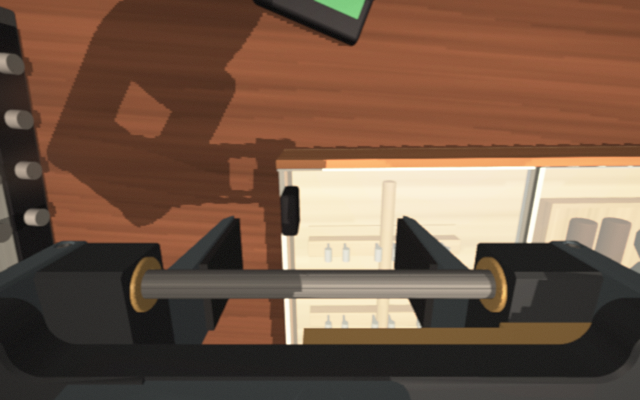

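Wrist view: image up points towards the robot and right is +y. The right lid's grip is at about (290,210), left of the finger centre. The chest's near rim runs along row ~163, and its left end wall is at column ~288.

Run:
```python
from h import *
import pickle
np.set_printoptions(precision=1,suppress=True)
f=pickle.load(open('f1.pkl','rb'));b=pickle.load(open('f0.pkl','rb'))['side']
v=f['pixels'].max(2)[175:250,265:310]
m=(v<70).astype(np.uint8);n,l,st,ce=cv2.connectedComponentsWithStats(m);i=1+np.argmax(st[1:,4]);print(st[i],ce[i]+[265,175])
u=ce[i]+[265,175]
print(tri([(f,u),(b,(384.2,290.4))]),plane(f,u,90))
p,q=plane(f,(300,163),72),plane(f,(620,160),72);print(p,q,np.degrees(np.arctan2(*(q-p)[:2]*[-1,1])))
c=tri([(f,u),(b,(384.2,290.4))]);go(c[0],c[1],101,184.4)
```

```text
[ 15  11  19  49 813] [289.3 210.7]
[ 455.3 -363.6   80.1] [ 452.3 -363.    90. ]
[ 415.  -357.2   72. ] [392.8 -85.6  72. ] 4.664765921889149
turn -0.05 | x -0.77 y -2.76 z 8.72 cm
```

```bash
python3 -m inch '[{"x":-0.6,"y":-2.6,"z":0.5,"yaw":0,"gripper":1},{"x":0,"y":0,"z":3,"yaw":0,"gripper":1},{"x":0,"y":0,"z":3,"yaw":0,"gripper":1},{"x":0,"y":0,"z":2,"yaw":0,"gripper":1},{"x":0,"y":0,"z":0,"yaw":0,"gripper":-0.6},{"x":0,"y":0,"z":0,"yaw":0,"gripper":-1},{"x":0,"y":0,"z":0,"yaw":0,"gripper":-1},{"x":0,"y":0,"z":0,"yaw":0,"gripper":-1},{"x":0,"y":0,"z":0,"yaw":0,"gripper":-1},{"x":0,"y":0,"z":0,"yaw":0,"gripper":-1},{"x":0,"y":0,"z":0,"yaw":0,"gripper":-1}]' 15
```

```text
time_s: 3.28
ee_pos: [454.2, -360.6, 107.5]
ee_rot: [-179.9, 0.1, -175.7]
force: [-0.2, -0.4, 0.0]
gripper_width: 47.5
```

```bash
python3 -m inch '[{"x":0,"y":0,"z":0.6,"yaw":0,"gripper":-1},{"x":0,"y":0,"z":0,"yaw":0,"gripper":-1},{"x":0,"y":0,"z":0,"yaw":0,"gripper":-1},{"x":0,"y":0,"z":0,"yaw":0,"gripper":-1},{"x":0,"y":0,"z":0,"yaw":0,"gripper":-1},{"x":0,"y":0,"z":0,"yaw":0,"gripper":-1},{"x":0,"y":0,"z":0,"yaw":0,"gripper":-1},{"x":0,"y":0,"z":0,"yaw":0,"gripper":-1}]' 15
```

```text
time_s: 3.95
ee_pos: [453.9, -360.6, 100.5]
ee_rot: [-180.0, -0.0, -175.7]
force: [-0.1, -1.1, -1.9]
gripper_width: 13.7
```

```bash
python3 -m inch '[{"x":0,"y":1,"z":0,"yaw":0,"gripper":-1},{"x":0,"y":2,"z":0,"yaw":0,"gripper":-1},{"x":0,"y":2,"z":0,"yaw":0,"gripper":-1},{"x":0,"y":2,"z":0,"yaw":0,"gripper":-1},{"x":0,"y":2,"z":0,"yaw":0,"gripper":-1},{"x":0,"y":2,"z":0,"yaw":0,"gripper":-1},{"x":0,"y":2,"z":0,"yaw":0,"gripper":-1},{"x":0,"y":2,"z":0,"yaw":0,"gripper":-1},{"x":0,"y":2,"z":0,"yaw":0,"gripper":-1},{"x":0,"y":1,"z":0,"yaw":0,"gripper":-1},{"x":0,"y":0.6,"z":0,"yaw":0,"gripper":-1},{"x":0,"y":0,"z":0,"yaw":0,"gripper":-1}]'
```

```text
time_s: 4.95
ee_pos: [438.7, -173.4, 100.4]
ee_rot: [179.9, -0.1, -175.6]
force: [-3.1, 1.6, 0.2]
gripper_width: 14.1
```

```bash
python3 -m inch '[{"x":0,"y":0.4,"z":0,"yaw":0,"gripper":-1},{"x":0,"y":0.4,"z":0,"yaw":0,"gripper":-1},{"x":0,"y":0.3,"z":0,"yaw":0,"gripper":-1},{"x":0,"y":0.2,"z":0,"yaw":0,"gripper":-1},{"x":0,"y":0,"z":0,"yaw":0,"gripper":-1}]'
```

```text
time_s: 5.37
ee_pos: [437.7, -162.2, 100.4]
ee_rot: [180.0, -0.2, -175.7]
force: [-5.4, -0.1, 1.1]
gripper_width: 14.1
```

```bash
python3 -m inch '[{"x":0,"y":0.3,"z":0,"yaw":0,"gripper":-1},{"x":0,"y":0.3,"z":0,"yaw":0,"gripper":-1},{"x":0,"y":0.1,"z":0,"yaw":0,"gripper":-1},{"x":0,"y":0,"z":0,"yaw":0,"gripper":-1}]'
```

```text
time_s: 5.7
ee_pos: [437.5, -158.6, 100.4]
ee_rot: [-179.7, -0.2, -175.6]
force: [-7.6, -13.6, -1.4]
gripper_width: 14.0
```

```bash
python3 -m inch '[{"x":0,"y":0,"z":0,"yaw":0,"gripper":0},{"x":0,"y":0,"z":0,"yaw":0,"gripper":0},{"x":0,"y":0,"z":0,"yaw":0,"gripper":0},{"x":0,"y":0,"z":0,"yaw":0,"gripper":0},{"x":0,"y":0,"z":-1,"yaw":0,"gripper":0},{"x":0,"y":0,"z":-3,"yaw":0,"gripper":0},{"x":0,"y":0,"z":-4,"yaw":0,"gripper":0},{"x":-2,"y":-2,"z":-3,"yaw":0,"gripper":0},{"x":-3,"y":-3,"z":-2,"yaw":0,"gripper":0},{"x":-3,"y":-3,"z":-2,"yaw":0,"gripper":0},{"x":-3,"y":-1,"z":-2,"yaw":0,"gripper":0},{"x":-1,"y":0,"z":0,"yaw":0,"gripper":0}]'
python3 -c "
from h import *
import pickle
f=grab('wrist','w2.png');pickle.dump(f,open('f2.pkl','wb'));go(570,-259,260,184.6)"
```

```text
time_s: 6.7
ee_pos: [563.2, -232.2, 270.0]
ee_rot: [-179.7, 0.6, -175.8]
force: [-0.2, -0.1, 0.3]
gripper_width: 45.8
turn -0.06 | x -0.53 y -2.90 z 0.75 cm
```

View pics/w2.png

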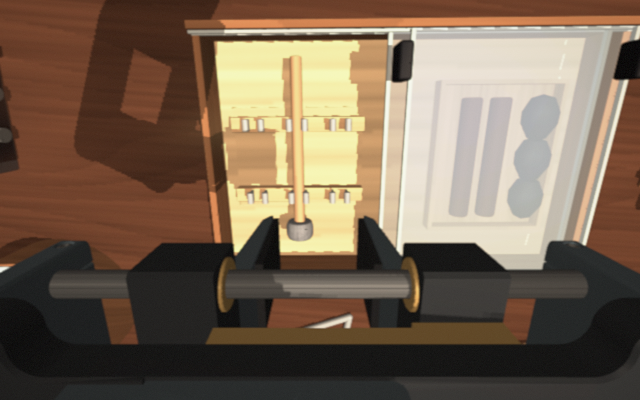

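The insert is uncovered. Clip jaw pairs show at about (253,125) and (257,197) for the end-wall pair, and (341,125) and (339,197) for the middle-side pair. I'll take a second view and get the heights by triangulation.

```bash
python3 -m inch '[{"x":-0.3,"y":-2.5,"z":2,"yaw":0,"gripper":0},{"x":-0.2,"y":-2,"z":2,"yaw":0,"gripper":0},{"x":0,"y":0,"z":0,"yaw":0,"gripper":0},{"x":0,"y":0,"z":0,"yaw":0,"gripper":0}]'
python3 - <<'E'
from h import *
import pickle
f=grab('wrist','w3.png');pickle.dump(f,open('f3.pkl','wb'))
f2=pickle.load(open('f2.pkl','rb'))
for g in (f2,f):
    hsv=cv2.cvtColor(g['pixels'],cv2.COLOR_RGB2HSV)
    m=((hsv[...,1]<70)&(hsv[...,2]>110)).astype(np.uint8)
    m[:60]=0;m[250:]=0;m[:,:205]=0;m[:,385:]=0
    n,l,st,ce=cv2.connectedComponentsWithStats(m)
    print([(tuple(st[i]),tuple(ce[i].round(1))) for i in range(1,n) if st[i,4]>12])
a=cv2.resize(f2['pixels'][90:245,215:375,::-1],None,fx=2.4,fy=2.4,interpolation=cv2.INTER_CUBIC)
b=cv2.resize(f['pixels'][60:270,215:400,::-1],None,fx=2,fy=2,interpolation=cv2.INTER_CUBIC)
h=max(a.shape[0],b.shape[0]);o=np.zeros((h,a.shape[1]+b.shape[1],3),np.uint8);o[:a.shape[0],:a.shape[1]]=a;o[:b.shape[0],a.shape[1]:]=b;cv2.imwrite('pics/crop.png',o);print(o.shape)
E
```

```text
time_s: 7.08
ee_pos: [564.4, -273.3, 223.8]
ee_rot: [179.8, -0.3, -175.7]
force: [-0.4, 0.2, 0.8]
gripper_width: 45.1
[((np.int32(218), np.int32(70), np.int32(63), np.int32(11), np.int32(684)), (np.float64(249.3), np.float64(75.0))), ((np.int32(303), np.int32(70), np.int32(46), np.int32(12), np.int32(510)), (np.float64(325.4), np.float64(75.1))), ((np.int32(378), np.int32(107), np.int32(7), np.int32(127), np.int32(453)), (np.float64(382.3), np.float64(185.7))), ((np.int32(242), np.int32(119), np.int32(7), np.int32(13), np.int32(81)), (np.float64(245.0), np.float64(125.0))), ((np.int32(258), np.int32(119), np.int32(6), np.int32(13), np.int32(74)), (np.float64(260.5), np.float64(125.0))), ((np.int32(286), np.int32(119), np.int32(6), np.int32(13), np.int32(73)), (np.float64(288.6), np.float64(124.8))), ((np.int32(302), np.int32(119), np.int32(6), np.int32(13), np.int32(73)), (np.float64(304.5), np.float64(124.8))), ((np.int32(330), np.int32(119), np.int32(6), np.int32(13), np.int32(74)), (np.float64(332.5), np.float64(124.7))), ((np.int32(345), np.int32(118), np.int32(7), np.int32(13), 
[... 3403 characters left out ...]
int32(320), np.int32(207), np.int32(6), np.int32(14), np.int32(76)), (np.float64(322.5), np.float64(213.5))), ((np.int32(336), np.int32(207), np.int32(7), np.int32(14), np.int32(78)), (np.float64(338.7), np.float64(213.7))), ((np.int32(365), np.int32(207), np.int32(8), np.int32(12), np.int32(67)), (np.float64(368.7), np.float64(211.9))), ((np.int32(382), np.int32(207), np.int32(3), np.int32(14), np.int32(38)), (np.float64(383.1), np.float64(213.2))), ((np.int32(273), np.int32(208), np.int32(7), np.int32(12), np.int32(74)), (np.float64(276.1), np.float64(213.1))), ((np.int32(318), np.int32(240), np.int32(27), np.int32(10), np.int32(180)), (np.float64(331.9), np.float64(246.0)))]
(420, 754, 3)
```

View pics/crop.png

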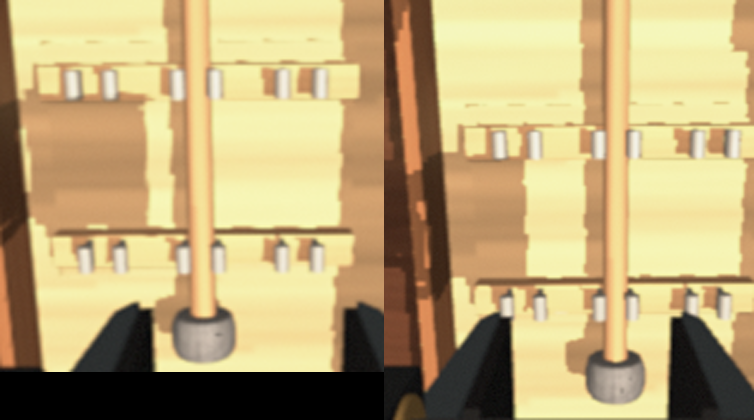

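Jaw centroids come out cleanly in both views; I'll triangulate them.

Run:
```python
from h import *
import pickle
np.set_printoptions(precision=1,suppress=True)
F=[pickle.load(open(n,'rb')) for n in('f2.pkl','f3.pkl')]
def jaws(g,y0,y1,x1):
    hsv=cv2.cvtColor(g['pixels'],cv2.COLOR_RGB2HSV);m=((hsv[...,1]<70)&(hsv[...,2]>110)).astype(np.uint8)
    m[:y0]=0;m[y1:]=0;m[:,:205]=0;m[:,x1:]=0
    n,l,st,ce=cv2.connectedComponentsWithStats(m)
    return np.array(sorted([tuple(ce[i]) for i in range(1,n) if st[i,4]>40 and st[i,2]<10]))
N=[jaws(F[0],115,135,370),jaws(F[1],120,142,410)];R=[jaws(F[0],188,207,370),jaws(F[1],203,223,410)]
C=[]
for P in(N,R):
    print(len(P[0]),len(P[1]))
    p0=P[0].reshape(-1,2,2).mean(1);p1=P[1].reshape(-1,2,2).mean(1)
    row=np.array([tri([(F[0],a),(F[1],b)]) for a,b in zip(p0,p1)]);C.append(row);print(row)
    print([[plane(f,p,40)[:2] for p in q] for f,q in zip(F,(p0,p1))])
m=(C[0]+C[1])/2;d=C[1]-C[0];print('mid',m);print(np.degrees(np.arctan2(d[:,1],d[:,0])),np.linalg.norm(d,axis=1))
e=m[2]-m[0];print(np.degrees(np.arctan2(-e[0],e[1])),np.linalg.norm(e))
# disc shaft / head
```

```text
6 6
[[ 514.3 -315.9   34.1]
 [ 509.8 -263.3   36.9]
 [ 505.7 -211.    36.2]]
[[array([ 513.9, -314.7]), array([ 509.7, -263. ]), array([ 505.6, -211.3])], [array([ 513.8, -315.3]), array([ 509.5, -263.4]), array([ 505.4, -211.8])]]
6 6
[[ 605.3 -308.5   34.2]
 [ 600.  -256.    38.2]
 [ 595.8 -203.8   37.5]]
[[array([ 603.4, -307.4]), array([ 599.2, -255.8]), array([ 595.5, -204.1])], [array([ 603.3, -308. ]), array([ 599.6, -256.1]), array([ 594.6, -204.3])]]
mid [[ 559.8 -312.2   34.2]
 [ 554.9 -259.6   37.5]
 [ 550.7 -207.4   36.9]]
[4.7 4.6 4.6] [91.3 90.5 90.4]
4.935567288579678 105.24060608009363
```

Clips: end-wall pair midpoint (559,−312), middle-side pair (550.5,−207.5), axis yaw 4.7°, and heights agree with the 32 mm axis. Now to the rest.

```bash
python3 -m inch '[{"x":0.1,"y":3,"z":-1,"yaw":0,"gripper":0.2},{"x":0.1,"y":4.1,"z":-1,"yaw":0,"gripper":0.5},{"x":0.1,"y":4.1,"z":-1,"yaw":0,"gripper":1},{"x":0.1,"y":4.1,"z":0,"yaw":0,"gripper":1},{"x":0.2,"y":4.1,"z":0,"yaw":0,"gripper":1},{"x":0.2,"y":4.1,"z":0,"yaw":0,"gripper":1},{"x":0.2,"y":4.1,"z":0,"yaw":0,"gripper":1},{"x":0.2,"y":4.1,"z":0,"yaw":0,"gripper":1},{"x":0.2,"y":4.1,"z":0,"yaw":0,"gripper":1},{"x":0.2,"y":4.1,"z":0,"yaw":0,"gripper":1},{"x":0.2,"y":4.1,"z":0,"yaw":0,"gripper":1},{"x":0.2,"y":4.1,"z":0,"yaw":0,"gripper":1}]'
python3 -m inch '[{"x":0.2,"y":4.1,"z":0,"yaw":1,"gripper":1},{"x":0,"y":4,"z":0,"yaw":1,"gripper":1},{"x":0,"y":1,"z":0,"yaw":0.7,"gripper":1},{"x":0,"y":0,"z":0,"yaw":0,"gripper":1},{"x":0,"y":0,"z":0,"yaw":0,"gripper":1}]'
python3 -c "
from h import *
import pickle
f=grab('wrist','w4.png');pickle.dump(f,open('f4.pkl','wb'))"
```

```text
time_s: 8.13
ee_pos: [508.3, 205.7, 257.5]
ee_rot: [179.9, 0.1, -175.6]
force: [0.2, 0.3, -0.8]
gripper_width: 91.0
time_s: 8.55
ee_pos: [505.3, 294.2, 256.6]
ee_rot: [-180.0, 0.0, 171.0]
force: [0.2, -1.2, 0.1]
gripper_width: 90.9
```

View pics/w4.png

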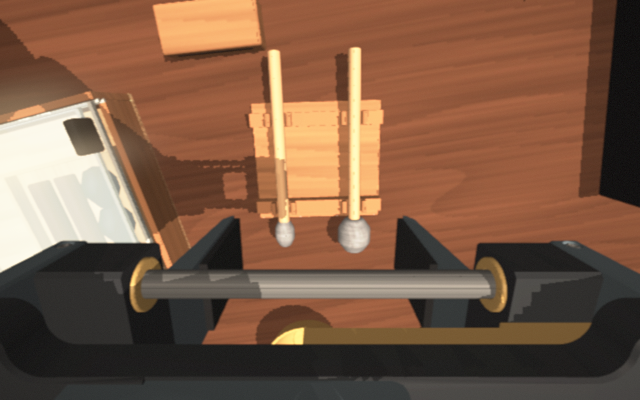

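Wrist view: the small mallet's shaft runs (275,51)→(283,215) with its head at (285,234). The big one's runs (355,48)→(354,215), head at (354,236). I'll take a second, lower view for heights and fit both shafts.

```bash
python3 -m inch '[{"x":0,"y":1,"z":3,"yaw":0,"gripper":1},{"x":0,"y":1.5,"z":3,"yaw":0,"gripper":1},{"x":0,"y":1.5,"z":2,"yaw":0,"gripper":1},{"x":0,"y":0,"z":0,"yaw":0,"gripper":1},{"x":0,"y":0,"z":0,"yaw":0,"gripper":1}]'
cat > shaft.py <<'E'
from h import *
def shaft(f,u0,rows,w=14):
    "centre line of the pale shaft near column u0: brightest pale pixels per row; returns points"
    hsv=cv2.cvtColor(f['pixels'],cv2.COLOR_RGB2HSV).astype(int);pts=[]
    for r in rows:
        c=int(u0(r));s=slice(c-w,c+w);m=(hsv[r,s,2]>165)&(hsv[r,s,1]<135)
        if 4<m.sum()<22: pts.append((c-w+np.flatnonzero(m).mean(),r))
    return np.array(pts)
E
python3 - <<'E'
from shaft import *
import pickle
np.set_printoptions(precision=1,suppress=True)
f4=pickle.load(open('f4.pkl','rb'));f5=grab('wrist','w5.png');pickle.dump(f5,open('f5.pkl','wb'))
for nm,(b,h,L) in dict(small=((275,51),(283,215),88),big=((355,48),(354,215),92)).items():
    for z in(27,):
        B,H=plane(f4,b,z),plane(f4,h,z)
    b5,h5=proj(f5,[B,H]);
    out=[]
    for f,p,q in((f4,b,h),(f5,b5,h5)):
        u=lambda r:p[0]+(q[0]-p[0])*(r-p[1])/(q[1]-p[1])
        pt=shaft(f,u,range(max(int(p[1])+4,0),int(q[1])-4))
        k=np.polyfit(pt[:,1],pt[:,0],1);res=pt[:,0]-np.polyval(k,pt[:,1]);g=abs(res-np.median(res))<1.5;k=np.polyfit(pt[g,1],pt[g,0],1)
        out.append((f,k,g.sum(),p,q))
        W=[plane(f,(np.polyval(k,p[1]),p[1]),27),plane(f,(np.polyval(k,q[1]),q[1]),27)];d=W[1]-W[0]
        print(nm,len(pt),g.sum(),'butt',W[0],'end',W[1],'yaw',np.degrees(np.arctan2(d[1],d[0])),np.linalg.norm(d))
    # plane-plane intersection of the two shaft planes -> axis height
    ns=[]
    for f,k,_,p,q in out:
        c,d1=ray(f,(np.polyval(k,60),60));_,d2=ray(f,(np.polyval(k,200),200));n=np.cross(d1,d2);ns.append((n/np.linalg.norm(n),c))
    mid=(B+H)/2;dx=H-B;dx/=np.linalg.norm(dx)
    A=np.array([ns[0][0],ns[1][0],dx]);print('mid3d',np.linalg.solve(A,[ns[0][0]@ns[0][1],ns[1][0]@ns[1][1],dx@mid]))
E
```

```text
time_s: 9.02
ee_pos: [512.5, 331.7, 175.5]
ee_rot: [-179.9, -0.1, 170.8]
force: [-0.2, 0.8, 0.6]
gripper_width: 91.0
small 154 115 butt [361.3 266.1  27. ] end [553.  241.9  27. ] yaw -7.209663757559051 193.20286705288026
small 129 110 butt [361.2 265.4  27. ] end [553.5 245.1  27. ] yaw -6.03161664960832 193.3898431774735
mid3d [457.1 253.1  19.5]
big 159 110 butt [372.4 355.7  27. ] end [567.3 332.7  27. ] yaw -6.727471476650255 196.33027876815075
big 197 143 butt [372.2 354.9  27. ] end [567.7 335.   27. ] yaw -5.815496516161805 196.49635749691447
mid3d [469.9 345.   19.7]
```

View pics/w5.png

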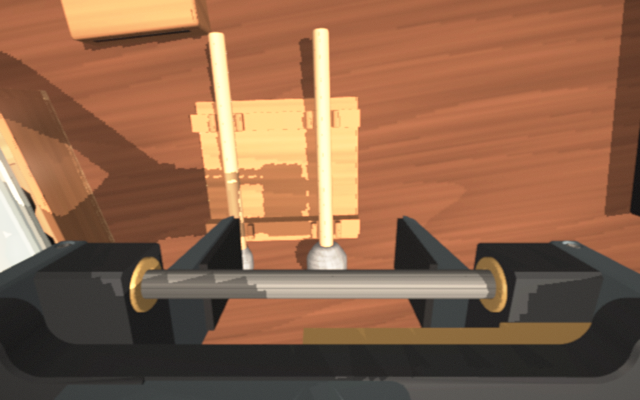

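w5: big shaft (321,30)→(326,243), small (217,35)→(232,175). The lit rest polluted the fits, so I'll use edge points read from the pictures.

Run:
```python
from h import *
import pickle
np.set_printoptions(precision=1,suppress=True)
f4=pickle.load(open('f4.pkl','rb'));f5=pickle.load(open('f5.pkl','rb'))
for nm,p4,p5 in(('big',((355,49),(353.7,216)),((321.3,30),(326,243))),('small',((275,51),(283.3,218)),((217,35),(232,175)))):
    for f,(a,b) in((f4,p4),(f5,p5)):
        A,B=plane(f,a,27),plane(f,b,27);d=B-A;print(nm,A,B,np.degrees(np.arctan2(d[1],d[0])),np.linalg.norm(d), 'origin',A+d/np.linalg.norm(d)*130)
    print('butt tri',tri([(f4,p4[0]),(f5,p5[0])]))
    ns=[]
    for f,(a,b) in((f4,p4),(f5,p5)):
        c,d1=ray(f,a);_,d2=ray(f,b);n=np.cross(d1,d2);ns.append((n/np.linalg.norm(n),c))
    dx=d/np.linalg.norm(d);print('axis at origin',np.linalg.solve([ns[0][0],ns[1][0],dx],[ns[0][0]@ns[0][1],ns[1][0]@ns[1][1],dx@(A+dx*130)]))
```

```text
big [373.5 356.3  27. ] [568.3 330.4  27. ] -7.572447354746022 196.5808555715409 origin [502.3 339.2  27. ]
big [372.8 356.5  27. ] [569.9 330.2  27. ] -7.615272256679216 198.92569263407682 origin [501.6 339.3  27. ]
butt tri [373.5 356.2  29. ]
axis at origin [501.6 339.3  26.6]
small [361.7 268.1  27. ] [556.9 240.6  27. ] -8.022179430719799 197.22378542317452 origin [490.4 250.   27. ]
small [362.2 267.   27. ] [484.6 250.9  27. ] -7.46925851458739 123.3810775092093 origin [491.1 250.1  27. ]
butt tri [363.  268.4  31.8]
axis at origin [491.1 249.7  25.7]
```

```bash
python3 -m inch '[{"x":1.1,"y":0.6,"z":2,"yaw":-0.3,"gripper":1},{"x":0,"y":0,"z":3,"yaw":0,"gripper":1},{"x":0,"y":0,"z":3,"yaw":0,"gripper":1},{"x":0,"y":0,"z":2,"yaw":0,"gripper":1},{"x":0,"y":0,"z":1.5,"yaw":0,"gripper":1},{"x":0,"y":0,"z":0,"yaw":0,"gripper":1},{"x":0,"y":0,"z":0,"yaw":0,"gripper":1}]' 40
python3 -c "
from h import *
go(502,339.2,31,172.4)"
```

```text
time_s: 9.65
ee_pos: [503.7, 340.3, 62.3]
ee_rot: [180.0, 0.1, 172.3]
force: [0.1, 0.1, 0.3]
gripper_width: 91.2
turn -0.03 | x 0.15 y -0.13 z 3.13 cm
```

```bash
python3 -m inch '[{"x":0.1,"y":-0.1,"z":1.5,"yaw":0,"gripper":1},{"x":0,"y":0,"z":1.3,"yaw":0,"gripper":1},{"x":0,"y":0,"z":0.3,"yaw":0,"gripper":1},{"x":0,"y":0,"z":0,"yaw":0,"gripper":-1},{"x":0,"y":0,"z":0,"yaw":0,"gripper":-1},{"x":0,"y":0,"z":0,"yaw":0,"gripper":-1},{"x":0,"y":0,"z":0,"yaw":0,"gripper":-1},{"x":0,"y":0,"z":0,"yaw":0,"gripper":-1},{"x":0,"y":0,"z":0,"yaw":0,"gripper":-1},{"x":0,"y":0,"z":0,"yaw":0,"gripper":-1},{"x":0,"y":0,"z":0,"yaw":0,"gripper":-1},{"x":0,"y":0,"z":0,"yaw":0,"gripper":-1}]' 40
python3 -m inch '[{"x":0,"y":0,"z":0,"yaw":0,"gripper":-1},{"x":0,"y":0,"z":0,"yaw":0,"gripper":-1},{"x":0,"y":0,"z":0,"yaw":0,"gripper":-1},{"x":0,"y":0,"z":0,"yaw":0,"gripper":-1},{"x":0,"y":0,"z":0,"yaw":0,"gripper":-1},{"x":0,"y":0,"z":0,"yaw":0,"gripper":-1}]'
```

```text
time_s: 10.65
ee_pos: [501.8, 340.1, 29.9]
ee_rot: [180.0, 0.0, 172.3]
force: [-0.5, 0.3, 0.2]
gripper_width: 33.9
time_s: 11.15
ee_pos: [501.7, 340.0, 29.9]
ee_rot: [-180.0, -0.0, 172.3]
force: [0.5, 0.2, 0.1]
gripper_width: 13.3
```

```bash
python3 -m inch '[{"x":0,"y":0,"z":-1,"yaw":0,"gripper":-1},{"x":0,"y":0,"z":-2.5,"yaw":0,"gripper":-1},{"x":0,"y":0,"z":-3,"yaw":0,"gripper":-1},{"x":0,"y":0,"z":-3,"yaw":0,"gripper":-1},{"x":0,"y":0,"z":-3,"yaw":-0.5,"gripper":-1},{"x":0,"y":0,"z":-2,"yaw":-1,"gripper":-1},{"x":0,"y":0,"z":-1,"yaw":-1,"gripper":-1},{"x":0,"y":-2,"z":0,"yaw":0,"gripper":-1},{"x":0,"y":-3,"z":0,"yaw":0,"gripper":-1},{"x":0,"y":-3.6,"z":0,"yaw":0,"gripper":-1},{"x":0,"y":-3.6,"z":0,"yaw":0,"gripper":-1},{"x":0,"y":-3.6,"z":0,"yaw":0,"gripper":-1}]'
python3 -m inch '[{"x":0,"y":-3.6,"z":0,"yaw":0,"gripper":-1},{"x":0,"y":-3.6,"z":0,"yaw":0,"gripper":-1},{"x":0,"y":-3.6,"z":0,"yaw":0,"gripper":-1},{"x":0,"y":-3.6,"z":0,"yaw":0,"gripper":-1},{"x":0,"y":-3.6,"z":0,"yaw":0,"gripper":-1},{"x":0,"y":-3.6,"z":0,"yaw":0,"gripper":-1},{"x":0,"y":-3.6,"z":0,"yaw":0,"gripper":-1},{"x":0,"y":-3.6,"z":0,"yaw":0,"gripper":-1},{"x":0,"y":-3.6,"z":0,"yaw":0,"gripper":-1},{"x":0,"y":-3.6,"z":0,"yaw":0,"gripper":-1},{"x":0,"y":-3.6,"z":0,"yaw":0,"gripper":-1},{"x":0,"y":-3,"z":0,"yaw":0,"gripper":-1}]'
python3 -m inch '[{"x":0,"y":-2,"z":0,"yaw":0,"gripper":-1},{"x":0,"y":0,"z":0,"yaw":0,"gripper":-1},{"x":0,"y":0,"z":0,"yaw":0,"gripper":-1}]'
python3 -c "
from h import *
go(559.3,-311.9,35,184.7)"
```

```text
time_s: 12.15
ee_pos: [514.7, 181.3, 185.6]
ee_rot: [180.0, 0.0, -175.1]
force: [-0.1, 0.0, -0.9]
gripper_width: 12.9
time_s: 13.15
ee_pos: [550.6, -244.4, 185.6]
ee_rot: [-180.0, 0.0, -175.2]
force: [-0.0, -0.1, -0.9]
gripper_width: 13.0
time_s: 13.4
ee_pos: [552.1, -262.5, 185.0]
ee_rot: [180.0, 0.0, -175.3]
force: [-0.8, 0.2, -0.5]
gripper_width: 13.3
turn -0.00 | x -0.31 y -4.98 z 15.00 cm
```

```bash
python3 -m inch '[{"x":-0.2,"y":-2.5,"z":1,"yaw":0,"gripper":-1},{"x":-0.1,"y":-2.4,"z":2,"yaw":0,"gripper":-1},{"x":0,"y":0,"z":3,"yaw":0,"gripper":-1},{"x":0,"y":0,"z":3,"yaw":0,"gripper":-1},{"x":0,"y":0,"z":2,"yaw":0,"gripper":-1},{"x":0,"y":0,"z":1,"yaw":0,"gripper":-1},{"x":0,"y":0,"z":0.5,"yaw":0,"gripper":-1},{"x":0,"y":0,"z":0,"yaw":0,"gripper":-1},{"x":0,"y":0,"z":0,"yaw":0,"gripper":-1}]'
python3 - <<'E'
from h import *
import pickle
go(559.3,-311.9,35,184.7)
f=grab('wrist','w6.png');pickle.dump(f,open('f6.pkl','wb'))
E
```

```text
time_s: 14.15
ee_pos: [560.5, -310.2, 61.2]
ee_rot: [-179.9, 0.1, -175.1]
force: [0.5, -0.8, -0.3]
gripper_width: 13.1
turn 0.03 | x 0.14 y -0.16 z 2.62 cm
```

View pics/w6.png

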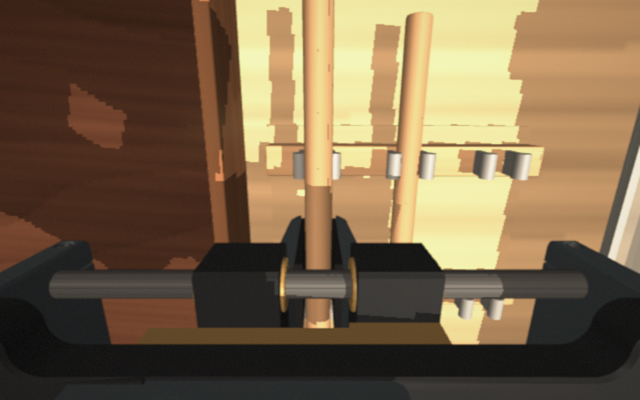

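w6: the shaft (column ~319) sits over the near jaws (299 and 336), within 2 mm of centre. Correcting by 1–1.5 mm and pressing.

```bash
python3 -m inch '[{"x":0.1,"y":-0.12,"z":0.5,"yaw":0,"gripper":-1},{"x":0,"y":0,"z":0.6,"yaw":0,"gripper":-1},{"x":0,"y":0,"z":0.4,"yaw":0,"gripper":-1},{"x":0,"y":0,"z":0.3,"yaw":0,"gripper":-1},{"x":0,"y":0,"z":0.3,"yaw":0,"gripper":-1},{"x":0,"y":0,"z":0,"yaw":0,"gripper":-1}]' 60
python3 -m inch '[{"x":0,"y":0,"z":0.2,"yaw":0,"gripper":-1},{"x":0,"y":0,"z":0.2,"yaw":0,"gripper":-1},{"x":0,"y":0,"z":0.1,"yaw":0,"gripper":-1},{"x":0,"y":0,"z":0,"yaw":0,"gripper":-1},{"x":0,"y":0,"z":0,"yaw":0,"gripper":-1}]'
```

```text
time_s: 14.7
ee_pos: [559.3, -311.7, 39.3]
ee_rot: [-180.0, 0.1, -175.2]
force: [2.9, 0.4, 2.8]
gripper_width: 12.9
time_s: 15.12
ee_pos: [558.6, -311.5, 34.7]
ee_rot: [180.0, 0.0, -175.2]
force: [-1.3, 2.1, 7.7]
gripper_width: 12.9
```

```bash
python3 -m inch '[{"x":0,"y":0,"z":0.1,"yaw":0,"gripper":-1},{"x":0,"y":0,"z":0.1,"yaw":0,"gripper":-1},{"x":0,"y":0,"z":0,"yaw":0,"gripper":-1},{"x":0,"y":0,"z":0,"yaw":0,"gripper":-1}]'
```

```text
time_s: 15.45
ee_pos: [558.6, -311.5, 34.6]
ee_rot: [-180.0, 0.0, -175.2]
force: [-4.9, 4.4, 17.7]
gripper_width: 12.7
```

```bash
python3 -m inch '[{"x":0,"y":0,"z":0,"yaw":0,"gripper":-0.35},{"x":0,"y":0,"z":0,"yaw":0,"gripper":-0.35},{"x":0,"y":0,"z":0,"yaw":0,"gripper":-0.35},{"x":0,"y":0,"z":0,"yaw":0,"gripper":-0.35},{"x":0,"y":0,"z":-1,"yaw":0,"gripper":-0.35},{"x":0,"y":0,"z":-2,"yaw":0,"gripper":-0.35},{"x":0,"y":0,"z":-3,"yaw":0,"gripper":-0.35},{"x":0,"y":0,"z":-4,"yaw":0,"gripper":-0.35},{"x":0,"y":1,"z":-4,"yaw":0,"gripper":-0.35},{"x":0,"y":2,"z":-4,"yaw":0,"gripper":-0.35},{"x":0,"y":2,"z":-3,"yaw":0,"gripper":-0.35},{"x":0,"y":0,"z":0,"yaw":0,"gripper":-0.35}]'
python3 - <<'E'
from h import *
import pickle
f=grab('wrist','w7.png');pickle.dump(f,open('f7.pkl','wb'))
go(491,250,185,172.3)
E
```

```text
time_s: 16.45
ee_pos: [557.1, -261.9, 247.4]
ee_rot: [-179.7, 0.7, -175.1]
force: [0.6, 0.1, 0.1]
gripper_width: 30.0
turn 2.52 | x 13.32 y 49.94 z 5.89 cm
```

View pics/w7.png

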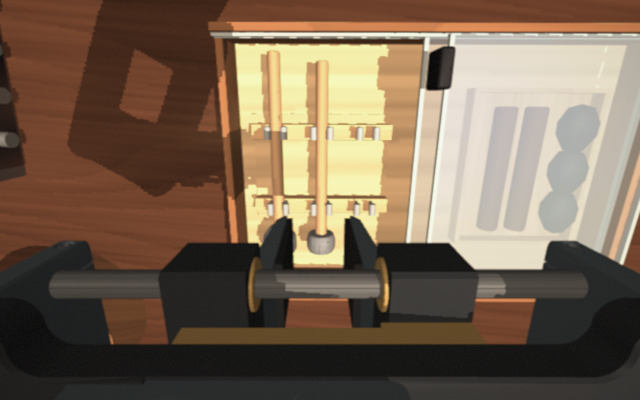

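w7: the big mallet (column ~275) is in both end clips, parallel to the disc mallet, with jaws showing either side of both. Fetching the small one.

```bash
python3 -m inch '[{"x":0.2,"y":2.5,"z":0,"yaw":0,"gripper":0},{"x":0.2,"y":3.6,"z":0,"yaw":0,"gripper":0.5},{"x":0.2,"y":3.8,"z":0,"yaw":0,"gripper":1},{"x":0.2,"y":3.8,"z":0,"yaw":0,"gripper":1},{"x":0.2,"y":3.8,"z":0,"yaw":0,"gripper":1},{"x":0.2,"y":3.8,"z":0,"yaw":0,"gripper":1},{"x":0.2,"y":3.8,"z":0,"yaw":0,"gripper":1},{"x":0.2,"y":3.8,"z":0,"yaw":0,"gripper":1},{"x":0.2,"y":3.8,"z":0,"yaw":0,"gripper":1},{"x":0.2,"y":3.8,"z":0,"yaw":0,"gripper":1},{"x":0.2,"y":3.8,"z":0,"yaw":0,"gripper":1},{"x":0,"y":3.8,"z":0,"yaw":0,"gripper":1}]'
python3 -m inch '[{"x":0,"y":3.5,"z":0,"yaw":0,"gripper":1},{"x":0,"y":2.5,"z":1,"yaw":0.5,"gripper":1},{"x":0,"y":1,"z":2,"yaw":1,"gripper":1},{"x":0,"y":0,"z":3,"yaw":1,"gripper":1},{"x":0,"y":0,"z":3,"yaw":0,"gripper":1},{"x":0,"y":0,"z":2,"yaw":0,"gripper":1},{"x":0,"y":0,"z":0,"yaw":0,"gripper":1},{"x":0,"y":0,"z":0,"yaw":0,"gripper":1}]' 40
python3 -c "
from h import *
go(491,250,30,172.2)"
```

```text
time_s: 17.5
ee_pos: [494.6, 175.4, 237.9]
ee_rot: [-179.9, -0.1, -175.2]
force: [0.0, 0.3, 1.2]
gripper_width: 91.0
time_s: 18.17
ee_pos: [489.6, 243.4, 127.7]
ee_rot: [-179.9, -0.2, 172.3]
force: [0.3, 0.0, 0.6]
gripper_width: 91.4
turn 0.02 | x -0.05 y 0.67 z 9.77 cm
```

```bash
python3 -m inch '[{"x":0,"y":0.7,"z":2,"yaw":0,"gripper":1},{"x":0,"y":0,"z":2.5,"yaw":0,"gripper":1},{"x":0,"y":0,"z":2.5,"yaw":0,"gripper":1},{"x":0,"y":0,"z":1.6,"yaw":0,"gripper":1},{"x":0,"y":0,"z":0.8,"yaw":0,"gripper":1},{"x":0,"y":0,"z":0.3,"yaw":0,"gripper":1},{"x":0,"y":0,"z":0,"yaw":0,"gripper":-1},{"x":0,"y":0,"z":0,"yaw":0,"gripper":-1},{"x":0,"y":0,"z":0,"yaw":0,"gripper":-1},{"x":0,"y":0,"z":0,"yaw":0,"gripper":-1},{"x":0,"y":0,"z":0,"yaw":0,"gripper":-1},{"x":0,"y":0,"z":0,"yaw":0,"gripper":-1}]' 40
python3 -m inch '[{"x":0,"y":0,"z":0,"yaw":0,"gripper":-1},{"x":0,"y":0,"z":0,"yaw":0,"gripper":-1},{"x":0,"y":0,"z":0,"yaw":0,"gripper":-1},{"x":0,"y":0,"z":0,"yaw":0,"gripper":-1},{"x":0,"y":0,"z":0,"yaw":0,"gripper":-1},{"x":0,"y":0,"z":0,"yaw":0,"gripper":-1},{"x":0,"y":0,"z":0,"yaw":0,"gripper":-1},{"x":0,"y":0,"z":0,"yaw":0,"gripper":-1},{"x":0,"y":0,"z":0,"yaw":0,"gripper":-1}]'
```

```text
time_s: 19.17
ee_pos: [491.4, 251.2, 32.7]
ee_rot: [180.0, 0.1, 172.3]
force: [-0.4, 0.0, -0.3]
gripper_width: 54.2
time_s: 19.92
ee_pos: [491.1, 251.1, 32.1]
ee_rot: [180.0, -0.0, 172.3]
force: [0.5, -0.1, -0.8]
gripper_width: 12.8
```

```bash
python3 -m inch '[{"x":0,"y":0,"z":-1,"yaw":0,"gripper":-1},{"x":0,"y":0,"z":-2.5,"yaw":0,"gripper":-1},{"x":0,"y":0,"z":-3,"yaw":0,"gripper":-1},{"x":0,"y":0,"z":-3,"yaw":0,"gripper":-1},{"x":0,"y":0,"z":-3,"yaw":-0.5,"gripper":-1},{"x":0,"y":0,"z":-2,"yaw":-1,"gripper":-1},{"x":0,"y":0,"z":-1,"yaw":-1,"gripper":-1},{"x":-0.2,"y":-2,"z":0,"yaw":0,"gripper":-1},{"x":-0.2,"y":-3,"z":0,"yaw":0,"gripper":-1},{"x":-0.2,"y":-3.6,"z":0,"yaw":0,"gripper":-1},{"x":-0.2,"y":-3.6,"z":0,"yaw":0,"gripper":-1},{"x":-0.2,"y":-3.6,"z":0,"yaw":0,"gripper":-1}]'
python3 -m inch '[{"x":-0.2,"y":-3.6,"z":0,"yaw":0,"gripper":-1},{"x":-0.2,"y":-3.6,"z":0,"yaw":0,"gripper":-1},{"x":-0.2,"y":-3.6,"z":0,"yaw":0,"gripper":-1},{"x":-0.2,"y":-3.6,"z":0,"yaw":0,"gripper":-1},{"x":-0.2,"y":-3.6,"z":0,"yaw":0,"gripper":-1},{"x":-0.2,"y":-3.6,"z":0,"yaw":0,"gripper":-1},{"x":0,"y":-3.6,"z":0,"yaw":0,"gripper":-1},{"x":0,"y":-3,"z":0,"yaw":0,"gripper":-1},{"x":0,"y":-2,"z":0,"yaw":0,"gripper":-1},{"x":0,"y":0,"z":0,"yaw":0,"gripper":-1},{"x":0,"y":0,"z":0,"yaw":0,"gripper":-1}]'
python3 -c "
from h import *
go(550.5,-207.5,62,184.7)"
```

```text
time_s: 20.92
ee_pos: [514.2, 93.1, 188.0]
ee_rot: [180.0, 0.1, -175.1]
force: [0.4, 0.1, -0.4]
gripper_width: 13.0
time_s: 21.83
ee_pos: [551.4, -206.2, 187.5]
ee_rot: [180.0, 0.0, -175.3]
force: [-0.3, 1.5, -1.0]
gripper_width: 13.0
turn -0.00 | x 0.10 y -0.12 z 12.55 cm
```

```bash
python3 -m inch '[{"x":0.1,"y":-0.1,"z":1,"yaw":0,"gripper":-1},{"x":0,"y":0,"z":2,"yaw":0,"gripper":-1},{"x":0,"y":0,"z":3,"yaw":0,"gripper":-1},{"x":0,"y":0,"z":3,"yaw":0,"gripper":-1},{"x":0,"y":0,"z":2,"yaw":0,"gripper":-1},{"x":0,"y":0,"z":1,"yaw":0,"gripper":-1},{"x":0,"y":0,"z":0.5,"yaw":0,"gripper":-1},{"x":0,"y":0,"z":0,"yaw":0,"gripper":-1},{"x":0,"y":0,"z":0,"yaw":0,"gripper":-1}]' 60
python3 - <<'E'
from h import *
import pickle
go(550.5,-207.5,37,184.7)
f=grab('wrist','w8.png');pickle.dump(f,open('f8.pkl','wb'))
E
```

```text
time_s: 22.58
ee_pos: [551.5, -206.3, 63.1]
ee_rot: [-180.0, 0.1, -175.1]
force: [-0.4, 0.8, 0.2]
gripper_width: 12.8
turn 0.03 | x 0.11 y -0.11 z 2.61 cm
```

View pics/w8.png

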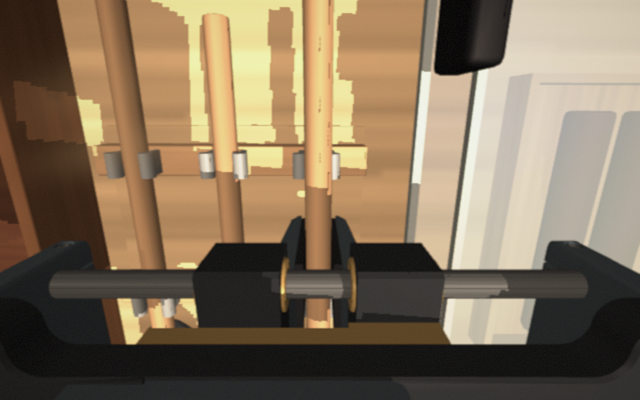

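w8: the small shaft (column ~319) is over its near jaws (299 and 335), as with the first mallet. Apply the same small correction and press, this time to TCP z ≈ 36.7 because the grip is 2 mm lower on the pads.

```bash
python3 -m inch '[{"x":0.1,"y":-0.12,"z":0.5,"yaw":0,"gripper":-1},{"x":0,"y":0,"z":0.6,"yaw":0,"gripper":-1},{"x":0,"y":0,"z":0.4,"yaw":0,"gripper":-1},{"x":0,"y":0,"z":0.3,"yaw":0,"gripper":-1},{"x":0,"y":0,"z":0.3,"yaw":0,"gripper":-1},{"x":0,"y":0,"z":0.2,"yaw":0,"gripper":-1},{"x":0,"y":0,"z":0.2,"yaw":0,"gripper":-1},{"x":0,"y":0,"z":0.1,"yaw":0,"gripper":-1},{"x":0,"y":0,"z":0,"yaw":0,"gripper":-1},{"x":0,"y":0,"z":0,"yaw":0,"gripper":-1}]' 60
python3 -m inch '[{"x":0,"y":0,"z":0.1,"yaw":0,"gripper":-1},{"x":0,"y":0,"z":0.1,"yaw":0,"gripper":-1},{"x":0,"y":0,"z":0,"yaw":0,"gripper":-1},{"x":0,"y":0,"z":0,"yaw":0,"gripper":-1}]'
```

```text
time_s: 23.47
ee_pos: [550.0, -207.8, 37.0]
ee_rot: [-180.0, 0.0, -175.2]
force: [-1.3, 1.3, 7.5]
gripper_width: 12.8
time_s: 23.8
ee_pos: [550.0, -207.8, 36.9]
ee_rot: [-180.0, 0.1, -175.2]
force: [-5.1, 2.8, 19.8]
gripper_width: 12.5
```

```bash
python3 -m inch '[{"x":0,"y":0,"z":0,"yaw":0,"gripper":-0.35},{"x":0,"y":0,"z":0,"yaw":0,"gripper":-0.35},{"x":0,"y":0,"z":0,"yaw":0,"gripper":-0.35},{"x":0,"y":0,"z":0,"yaw":0,"gripper":-0.35},{"x":0,"y":0,"z":-1,"yaw":0,"gripper":-0.35},{"x":0,"y":0,"z":-2,"yaw":0,"gripper":-0.35},{"x":0,"y":0,"z":-3,"yaw":0,"gripper":-0.35},{"x":0,"y":0,"z":-4,"yaw":0,"gripper":-0.35},{"x":0,"y":-1,"z":-4,"yaw":0,"gripper":-0.35},{"x":-1,"y":-2,"z":-4,"yaw":0,"gripper":-0.35},{"x":-2,"y":-2,"z":-2,"yaw":0,"gripper":0},{"x":-2,"y":0,"z":0,"yaw":0,"gripper":1}]'
python3 -m inch '[{"x":-1,"y":0,"z":0,"yaw":0,"gripper":1},{"x":0,"y":0,"z":0,"yaw":0,"gripper":1},{"x":0,"y":0,"z":0,"yaw":0,"gripper":1},{"x":0,"y":0,"z":0,"yaw":0,"gripper":1},{"x":0,"y":0,"z":0,"yaw":0,"gripper":1},{"x":0,"y":0,"z":0,"yaw":0,"gripper":1},{"x":0,"y":0,"z":0,"yaw":0,"gripper":1},{"x":0,"y":0,"z":0,"yaw":0,"gripper":1}]'
python3 - <<'E'
from h import *
import pickle
f=grab('wrist');g=grab('side');pickle.dump((f,g),open('f9.pkl','wb'))
a=f['pixels'][0:300,120:520,::-1]
b=cv2.resize(g['pixels'][170:320,270:450,::-1],None,fx=2,fy=2,interpolation=cv2.INTER_CUBIC)
o=np.zeros((300,760,3),np.uint8);o[:,:400]=a;o[:,400:]=b;cv2.imwrite('pics/c9.png',o)
E
```

```text
time_s: 24.8
ee_pos: [605.4, -256.0, 237.9]
ee_rot: [-179.5, 0.6, -175.3]
force: [1.0, 0.3, 0.0]
gripper_width: 40.4
time_s: 25.47
ee_pos: [612.4, -250.8, 230.6]
ee_rot: [180.0, -0.0, -175.2]
force: [0.0, -0.9, -0.5]
gripper_width: 90.2
```

View pics/c9.png

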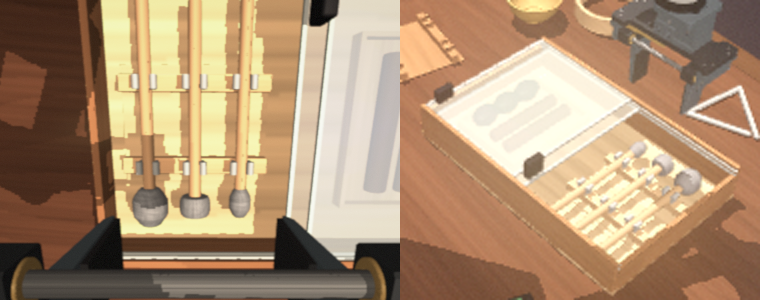

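All three mallets appear seated side by side, heads away from the robot, with the lid fully open. A quick height and position check from the two views:

Run:
```python
from h import *
import pickle
np.set_printoptions(precision=1,suppress=True)
f,g=pickle.load(open('f9.pkl','rb'))
for n,a,b,h in(('big',(270,207),(414,261),92),('disc',(315,206),(401,251.5),0),('small',(359,203),(389,244),88)):
    P=tri([(f,a),(g,b)]);print(n,P,P-h*np.array([.9966,.0819,0]))
# shaft centre line against jaw midpoints in the wrist view, plane z=32
for n,u,v in(('big',(263,80),(268,168)),('disc',(314,80),(315,168)),('small',(367,80),(361,168))):
    p,q=plane(f,u,32),plane(f,v,32);print(n,p,q,np.degrees(np.arctan2(*(q-p)[1::-1])))
```

```text
big [ 653.4 -305.1   27.5] [ 561.7 -312.7   27.5]
disc [ 645.6 -252.1   33.4] [ 645.6 -252.1   33.4]
small [ 637.9 -201.9   33.4] [ 550.2 -209.1   33.4]
big [ 512.4 -317.3   32. ] [ 605.3 -308.3   32. ] 5.5085409499750835
disc [ 507.9 -264.1   32. ] [ 600.8 -255.5   32. ] 5.306870723259353
small [ 503.2 -208.8   32. ] [ 596.4 -203.7   32. ] 3.1278690016330772
```

Consistent with seated, within pixel-reading error, and both presses bottomed out firmly. Handing in.

```bash
python3 -c "
from workcell import env
print(env.job_done())"
```

```text
the job is handed in; nothing more can be done
None
```

I slid the right lid panel to its stop beneath the left one, then snapped both mallets home: the big-headed one in the end-wall clips, the small-headed one in the pair nearest the chest's middle. I handed the job in at about 25.6 s of robot time; it reports no verdict.

**Presses:** both bottomed out firmly, the big mallet at 17.7 N with its axis about 31.6 mm above the table, the small one at 19.8 N and about 31.8 mm (32 mm is seated). Both heights come from the arm's position.

**Last pictures:** all three mallets lie in both bars' clips with heads away from the robot, the disc-headed one apparently where it was. The lid is open and the gripper is clear of everything.

**Checks that disagreed:**
- **Head heights:** the rough two-view estimates were 27.5, 33.4 and 33.4 mm (big, disc, small). I put the low big-head figure down to pixel reading, because its press had bottomed out.
- **Small shaft angle:** it measured 3.1° against 4.7° for the clips, from points read by eye. I did not measure it again; the limit is 0.06 rad (3.4°).
- **Bystanders:** I did not measure them at the end; the arm never went near them.

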